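# Scan an LED tile and press it home in the contact jig

## Robot

A 6-joint arm with a two-finger parallel gripper is mounted at the origin on the work surface. World frame = base frame: x ahead of the robot, y to its left, z up, the work surface at z = 0. Lengths are in m, angles in rad, forces in N, time in s.
With the tool pointing down it reaches from about 0.35 to 0.85 m from the base axis. Payload 8.1 kg.
Tool frame: the origin (TCP) lies on the centre line of the jaws, within the pads' length; the fingertips stand robot.finger_overhang ahead of it and the grasp point (between the pads) lies 5 mm behind it (robot.finger_overhang is the distance from the TCP to the fingertips, in m); z points along the fingers, y is the direction in which the jaws open and shut (so a half turn about z gives the same grasp; the last joint's range is limited). The gripper opens to 93 mm and grips with 3 to 60 N. Pads are 15 mm wide; open, the fingers measure 128 mm over their backs; the gripper's body (75 mm by 188 mm) begins 65 mm behind the grasp point.
Start: joints at [-1.264, 0.13, 1.488, -0, 1.523, -0.085], TCP at [0.229, -0.555, 0.233] pointing down, gripper open.
Joint ranges: [-2.96, 2.96], [-0.89, 2.26], [0.02, 2.5], [-1.34, 4.48], [0, 2.73], [-2.66, 2.66]. Speed limits (rad/s): [2.39, 2.39, 2.79, 3.14, 3.14, 3.14].

## Interface

Orientations are given as a rotation vector (axis times angle).
In Python, from plant import robot gives the robot as it stands. The module is installed in compiled form; this text tells all that it offers.
- The arm moves only by the tool carry_out, never from a script. Its argument "commands" is a list that holds one entry, the list of rows, each a list of 4 numbers: the shift along the tool's x, y, z in cm, then the turn about the tool's z in degrees. In form: [[[tx, ty, tz, roll], ...]]. A call has 1 to 20 rows; each row shifts and turns the commanded pose from where the row before left it, along the tool's axes as they then stand; what a row does not reach is not made up. A row lasts 1/12 s, in which the tool goes at most 41.7 mm and 7.16 degrees, less where a joint would pass 70% of its speed; a pose out of reach is approached as far as the arm can. A call is refused whole if a number of a shift passes 4.17 or a number of a turn 7.16, either way. A call with a gripper value outside its range is refused whole. "claw" is the finger opening in cm, from 0 to 9.3, set as the call begins (left out, the last holds). The fingers move at their own pace and stop on an object; "grip_force" is the grip in N (left out, the last holds). Time passes only in rows, so rows that do not move let the fingers close. It gives the time, the measured TCP pose, the force and the opening at its end, in the units of the state.
- robot.read_state(): the state, without advancing time (a new reading comes with each control period).
- robot.read_camera(name): name is "scene" or "top" or "wrist"; returns the picture (384x512x3 uint8, red, green, blue); there is no depth.
- robot.camera_params(name): a dict with "mtx" (3x3 intrinsics, pixels), "R" (3x3) and "t" (3): a world point X has camera coordinates R X + t. Camera axes: x right, y down, z forward; pixel columns grow to the right and rows downward; lengths in m; the calibration is good to about 2 mm. A picture is of the moment at which its call begins: read the wrist's pose just before it. camera_params takes no time and is no camera call; for the wrist camera it gives the pose at the moment of the call.
- robot.close_job(): hands the job in, once; it reports no verdict.
The state is a dict: "t": time; "q": joint angles; "dq": joint speeds; "joint_torque": joint torques, N m; "tool_pos": TCP position; "orientation": TCP orientation; "force": force on the tool from outside, world axes, zero at the start; "wrist_torque": the same for the moment, N m; "opening": finger opening in m.
Only numpy, scipy, OpenCV 4.12 (cv2) and the standard library are available. Lean on these libraries where they do the work, as an engineer would, in place of code of your own. Each camera call takes 0.05 s, during which the arm holds its last target.

## Task

Scan the bar-code label on the square LED tile with the cordless scanner, holding it steady about a hand's width straight above the label for a good second, then stand the scanner back, nose down, in its charging cradle. Take the tile to the test jig, lay it flat on the plate, light face down as it is (any of its four sides may go to either fence), and push it fully home into the corner, square and firm against both dark steel fences at once, against the sprung contacts. Finish while still holding it pressed there, without letting go, and leave the other things on the bench alone.

Things in the scene. Friction and masses are not known exactly. Their poses are not given: they have to be found in the camera images.
- tile: Square LED tile, light face down: pale frame 110 x 110 x 14 mm, dark grey back, on it a central cream driver box 56 (tile x) x 44 (tile y) mm, 22 mm high (36 mm over all): pick it up by the box. Contact pads on all four edges: any quarter turn fits the jig. About 260 g. Origin: centre of the underside; z up out of the back; x from the box to the label.
- tile_label (a point): Centre of the white bar-code label (24 mm along the tile's x by 40 mm along y) on the tile's back beside the driver box, 40.5 mm from the tile's centre along its +x and 14.5 mm above its underside. Same axes as the tile.
- scanner: Cordless pistol scanner, black nose, yellow head, black handle, 200 g, nose down in the cradle. Origin: centre of the nose face; z from nose up the head (it reads along -z); x away from the handle. Head 42 mm (y) x 98 mm (z); 56 mm (x) in the lowest 40 mm, 50 above. Handle 30 mm wide, goes to x = -135 mm, z up to 105 mm. Reads 40 to 180 mm off, within 15 mm of its axis and 20 deg, still for 0.7 s.
- scanner_grip (a point): A good place to grip the scanner's yellow head from above, fingers closing across its 42 mm width (scanner y): 74 mm above the nose, 24 mm below the head's flat back end, 8 mm off the head's axis towards the handle. Same axes as the scanner.
- cradle: Fixed black charging cradle: base 104 x 88 x 10 mm with a rectangular cup 66 mm (x) by 52 mm (y) inside, walls 4 mm, rim 50 mm above the bench. The scanner stands in it with its axes along the cradle's. Origin: centre of the underside; z up.
- cradle_seat (a point): Centre of the cup's floor, 10 mm above the bench, where the scanner's nose rests.
- jig: Fixed test jig: aluminium plate, top 15 mm above the bench, x -95 to +120 mm, y -95 to +95 mm, with a white window and two dark steel fences 12 mm high at right angles (plate and fences slippery, friction 0.3): fence_far, stop face at x = +65 mm facing -x; fence_side, stop face at y = -65 mm facing +y. Black terminal box, 34 mm above the plate, behind fence_far. Origin: on the underside; z up.
- jig_home (a point): Point on the top of the jig's plate where the centre of the tile's underside lies when the tile is home, against both fences: 10 mm along the jig's +x and 10 mm along its -y from its origin, 15 mm above the bench. Same axes as the jig.
- fence_far: Steel fence of the jig across its +x side, 20 mm thick, 105 mm long, 12 mm above the plate. Origin: middle of the foot of its stop face; the face looks along the jig's -x.
- fence_side: Steel fence of the jig along its -y side, same size. Origin: middle of the foot of its stop face; the face looks along the jig's +y.
- contact_far (a joint): Sprung brass pin, 7 mm thick, 7 mm above the plate, in fence_far, facing the middle of the tile's edge: m pushed in. 0 = standing 4 mm out of the fence; about 0.0035 when the tile is hard against the fence. It pushes back with 1.8 N at 0, 3 N when home: push the tile towards each fence with about 10 to 20 N; let go and it springs out.
- contact_side (a joint): The same sprung contact in fence_side (0 = 4 mm out, about 0.0035 = home; 1.8 to 3 N).
- multimeter: Bystander: orange hand multimeter, 80 x 165 x 37 mm, lying on the bench. Origin: centre of its underside. Leave alone.
- round_lamp: Bystander: round white LED lamp, 104 mm across, 18 mm high, lying on the bench. Origin: centre of its underside. Leave alone.
- screwdriver: Bystander: screwdriver lying on the bench, about 200 mm long along its x. Leave alone.
Things that resemble listed ones, but are neither listed nor needed, are in the scene too. Leave any purple or red look-alike of the scanner alone. Of the things shaped like the tile, the grey one is meant.

How it is judged:
On the way, in this order (a step that is already met when the one before it is completed fails the run):
1. The scanner, held in the gripper, points at the tile's label from 40 to 180 mm, within 15 mm of its axis and 0.35 rad of square, and is held still for 0.7 s (x of tile_label in the frame of scanner between -0.015 and 0.015 m and y of tile_label in the frame of scanner between -0.015 and 0.015 m and z of tile_label in the frame of scanner between -0.18 and -0.04 m and angle between the z axis of scanner and the z axis of tile, either way round below 0.35 rad and linear speed of scanner below 0.03 m/s and angular speed of scanner below 0.3 rad/s and contact force between the fingers and scanner above 0.5 N), for 0.7 s.
2. The scanner stands nose down in its cradle again and is let go (distance between scanner and cradle_seat below 0.012 m and angle between scanner's own z axis and vertical below 0.15 rad and contact force between the fingers and scanner below 0.1 N), for 0.2 s.
At the end, for the whole second after the job is handed in: Fingers on the tile, still; it lies flat on the plate (3 mm, 0.04 rad), back up, square (0.035 rad), within 6 mm of home, with over 1 N on each fence itself and both contacts pushed in over 2.8 of 4 mm; the scanner stands in its cradle (12 mm, 0.15 rad) (contact force between tile and fence_far above 1 N and contact force between tile and fence_side above 1 N and value of joint each of contact_far, contact_side above 0.0028 m and (angle between the x axis of tile and the x axis of jig, either way round below 0.035 rad or angle between the x axis of tile and the y axis of jig, either way round below 0.035 rad) and horizontal distance between tile and jig_home below 0.006 m and z of tile in the frame of jig_home between -0.003 and 0.003 m and angle between the z axis of tile and the z axis of jig, either way round below 0.04 rad and z of tile_label in the frame of jig_home above 0.005 m and linear speed of tile below 0.01 m/s and contact force between the fingers and tile above 1 N and distance between scanner and cradle_seat below 0.012 m and angle between scanner's own z axis and vertical below 0.15 rad); the arm keeps its last pose, push and grip.
It fails at once if the multimeter is moved more than 15 mm (distance of multimeter from where it was at the start of the episode above 0.015 m).
It fails at once if the round lamp is moved more than 15 mm (distance of round_lamp from where it was at the start of the episode above 0.015 m).
It fails at once if the screwdriver is moved more than 15 mm (distance of screwdriver from where it was at the start of the episode above 0.015 m).
It also fails if it takes over 70 s, if anything falls off the work surface, if the arm or the gripper's body presses on something with over 40 N, if the wrist force passes 120 N, or if a joint passes its speed limit or range.

## Working session

There is one attempt and no reset: what is moved stays moved. The work goes in short steps, Python scripts to look and compute and a tool call to move; the robot and the scene stay as the last step left them, time stands still between calls to the robot, and variables do not carry over. Pictures are saved under pics/ and viewed, and the job is handed in when it is done.

Besides the shell and the picture viewer there is one more tool, called as a command line: name --argument value ..., lists and objects as JSON in quotes. carry_out: Moves the arm, as the interface text tells. Its arguments: {"type":"object","properties":{"commands":{"type":"array","items":{"type":"array","items":{"type":"array","items":{"type":"number"}}}},"claw":{"type":"number"},"grip_force":{"type":"number"}},"required":["commands"]}

```bash
mkdir -p pics; ls; python3 - <<'E'
from plant import robot
import cv2
print(robot.read_state()); print(robot.finger_overhang)
for n in ["scene","top","wrist"]:
    p=robot.camera_params(n); print(n,p)
    cv2.imwrite(f"pics/{n}0.png",cv2.cvtColor(robot.read_camera(n),cv2.COLOR_RGB2BGR))
E
```

```text
pics
{'t': 0.0, 'q': array([-1.26441781e+00,  1.31170908e-01,  1.48925169e+00,  1.53071278e-05,
        1.52302773e+00, -8.54120426e-02]), 'dq': array([ 6.49947499e-04,  5.91234677e-04, -5.67036060e-05,  1.15961033e-03,
        1.85021477e-03, -4.57988791e-05]), 'joint_torque': array([ 2.35824016e-03, -5.59831238e+01, -4.91768646e+01,  7.66511215e-02,
        3.53145436e-02, -1.16570063e-04]), 'tool_pos': array([ 0.22896057, -0.5540069 ,  0.23159678]), 'orientation': array([-3.07969345e+00, -6.11133721e-01,  2.97693673e-04]), 'force': array([-0.16012294, -0.46129557, -0.20943222]), 'wrist_torque': array([0.00529651, 0.04039761, 0.03786996]), 'opening': 0.09318368738006001}
0.014
scene {'mtx': array([[348.50728355,   0.        , 249.73754897],
       [  0.        , 348.50728355, 193.8318517 ],
       [  0.        ,   0.        ,   1.        ]]), 'R': array([[ 0.69582916,  0.71784041,  0.02295489],
       [ 0.40476459, -0.36555029, -0.83817576],
       [-0.59328527,  0.59251846, -0.54491693]]), 't': array([-0.32943069, -0.11372525,  1.17148114])}
top {'mtx': array([[478.37583327,   0.        , 254.41953235],
       [  0.        , 478.37583327, 187.81518919],
       [  0.        ,   0.        ,   1.        ]]), 'R': array([[ 0.01070725, -0.9998092 ,  0.01633777],
       [-0.99684554, -0.01195762, -0.07846014],
       [ 0.07864053, -0.01544614, -0.99678337]]), 't': array([-0.00974801,  0.45918307,  1.44460016])}
wrist {'mtx': array([[279.05731575,   0.        , 250.01698675],
       [  0.        , 279.05731575, 194.62772039],
       [  0.        ,   0.        ,   1.        ]]), 'R': array([[ 3.81319058e-01, -9.24443068e-01, -8.88585542e-04],
       [-8.86591985e-01, -3.65977945e-01,  2.82868869e-01],
       [-2.61821368e-01, -1.07075478e-01, -9.59158179e-01]]), 't': array([-0.60009009, -0.03248888,  0.39089535])}
```

View pics/top0.png

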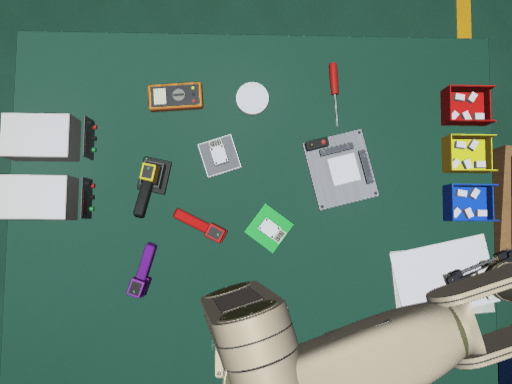

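View pics/scene0.png

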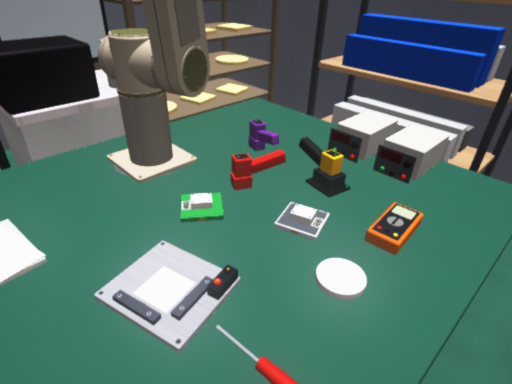

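View pics/wrist0.png

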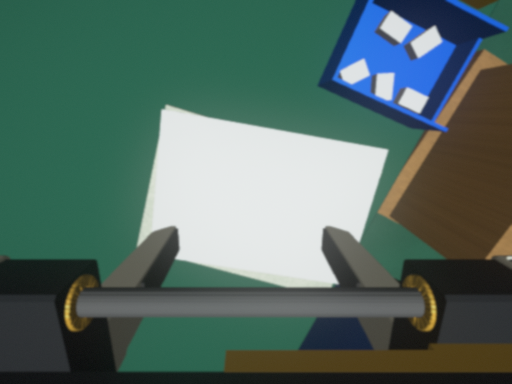

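The top view gives these candidates:
- **Scanner:** yellow in its cradle (149,172), red (213,230) and purple (137,287). I choose the yellow one.
- **Tile:** grey (219,155) and green (269,228), with the round lamp at (252,98) as a bystander. I choose the grey one.

The jig is at (340,170). I'll check both choices in one close crop.

```bash
python3 - <<'E'
import cv2,numpy as np
a=cv2.imread("pics/top0.png")
c1=cv2.resize(a[120:225,115:250],None,fx=5,fy=5,interpolation=cv2.INTER_CUBIC)
cv2.imwrite("pics/crop1.png",c1)
c1=cv2.resize(a[120:220,290:390],None,fx=6,fy=6,interpolation=cv2.INTER_CUBIC)
cv2.imwrite("pics/crop2.png",c1)
E
```

```text
(no output)
```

View pics/crop1.png

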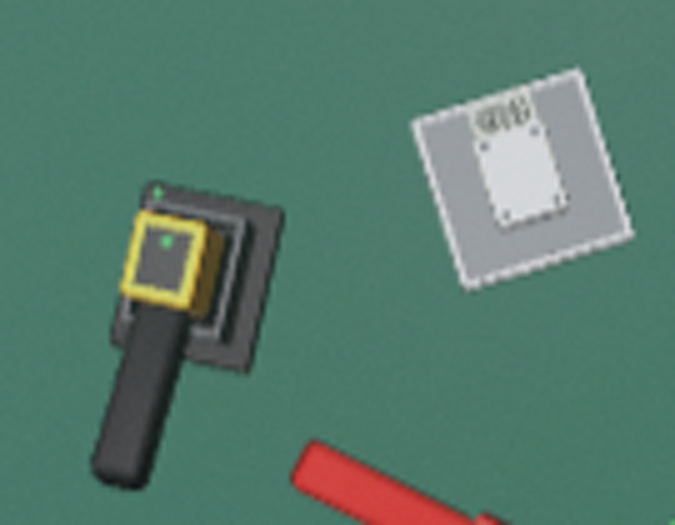

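View pics/crop2.png

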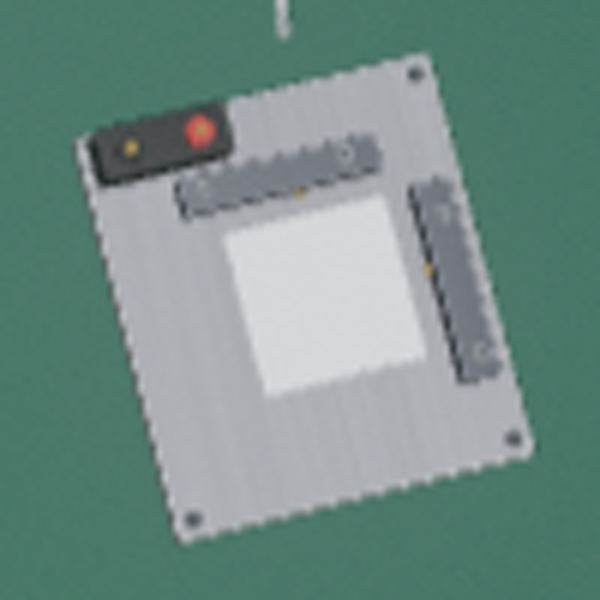

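The crop confirms both choices. The yellow-headed scanner is in its cradle with the handle down-left. The grey tile has a cream box and its label at the upper edge (crop ~505,115). The jig's fences are at the image top and right. Next I'll measure.

```bash
cat > h.py <<'E'
import cv2,numpy as np
from plant import robot
def cast(n,px,z,p=None):
    p=p or robot.camera_params(n)
    px=np.atleast_2d(px).astype(float)
    K,R,t=p["mtx"],p["R"],p["t"]
    C=-R.T@t
    d=(np.c_[px,np.ones(len(px))]@np.linalg.inv(K).T)@R
    s=(z-C[2])/d[:,2]
    return (C+d*s[:,None])[:,:2]
def proj(n,X,p=None):
    p=p or robot.camera_params(n)
    c=np.atleast_2d(X)@p["R"].T+p["t"]; u=c@p["mtx"].T
    return u[:,:2]/u[:,2:]
def grab(n,f):
    p=robot.camera_params(n); im=cv2.cvtColor(robot.read_camera(n),cv2.COLOR_RGB2BGR)
    cv2.imwrite(f,im); return im,p
E
python3 - <<'E'
from h import *
a=cv2.imread("pics/top0.png")
p=robot.camera_params("top");print("cam",-p["R"].T@p["t"])
hsv=cv2.cvtColor(a,cv2.COLOR_BGR2HSV)
def comp(mask,seed):
    n,l,s,c=cv2.connectedComponentsWithStats(mask.astype(np.uint8)); return (l==l[seed[1],seed[0]])
def rect(m,z,nm):
    cs,_=cv2.findContours(m.astype(np.uint8),cv2.RETR_EXTERNAL,cv2.CHAIN_APPROX_NONE); c=max(cs,key=cv2.contourArea)
    W=cast("top",c[:,0,:],z)*1000
    r=cv2.minAreaRect(W.astype(np.float32)); print(nm,r); print(cv2.boxPoints(r).round(1).tolist())
low=(hsv[...,1]<70)&(hsv[...,2]>90)
rect(comp(low,(205,155)),.014,"tile")
rect(comp(low,(320,180)),.015,"jig")
cream=(hsv[...,1]<40)&(hsv[...,2]>205)
sub=cream.copy(); sub[:]=0; sub[145:168,208:232]=cream[145:168,208:232]; sub[:145]=0
rect(comp(sub,(219,157)),.036,"box")
yel=(hsv[...,0]>18)&(hsv[...,0]<35)&(hsv[...,1]>120)
m=np.zeros_like(yel);m[155:190,135:165]=yel[155:190,135:165]
rect(m,.108,"yellow")
w=(hsv[...,1]<30)&(hsv[...,2]>210); rect(comp(w,(345,170)),.015,"window")
E
```

```text
cam [0.34423485 0.01805809 1.47614024]
tile ((558.1334838867188, 105.9578628540039), (113.68266296386719, 112.47896575927734), 18.365684509277344)
[[486.5, 141.39999389648438], [521.9000244140625, 34.70000076293945], [629.7999877929688, 70.5], [594.4000244140625, 177.1999969482422]]
jig ((520.8519287109375, -267.8779602050781), (217.71942138671875, 193.120361328125), 14.641521453857422)
[[391.1000061035156, -202.0], [439.8999938964844, -388.79998779296875], [650.5999755859375, -333.79998779296875], [601.7999877929688, -146.89999389648438]]
box ((559.4465942382812, 105.80980682373047), (53.2320671081543, 41.21879959106445), 19.142757415771484)
[[527.5, 116.5999984741211], [541.0999755859375, 77.5999984741211], [591.2999877929688, 95.0999984741211], [577.7999877929688, 134.0]]
yellow ((494.33935546875, 299.50726318359375), (50.97660827636719, 51.276329040527344), 79.34076690673828)
[[464.3999938964844, 279.20001220703125], [514.7999877929688, 269.70001220703125], [524.2000122070312, 319.79998779296875], [473.8999938964844, 329.29998779296875]]
window ((521.608642578125, -279.3063659667969), (82.50196838378906, 83.80162811279297), 14.80151653289795)
[[471.0, -249.3000030517578], [492.3999938964844, -330.3999938964844], [572.2000122070312, -309.29998779296875], [550.7999877929688, -228.3000030517578]]
```

```bash
python3 - <<'E'
from h import *
a=cv2.imread("pics/top0.png")
cr=cv2.resize(a[145:200,125:185],None,fx=12,fy=12,interpolation=cv2.INTER_CUBIC); cv2.imwrite("pics/crop3.png",cr)
E
```

```text
(no output)
```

View pics/crop3.png

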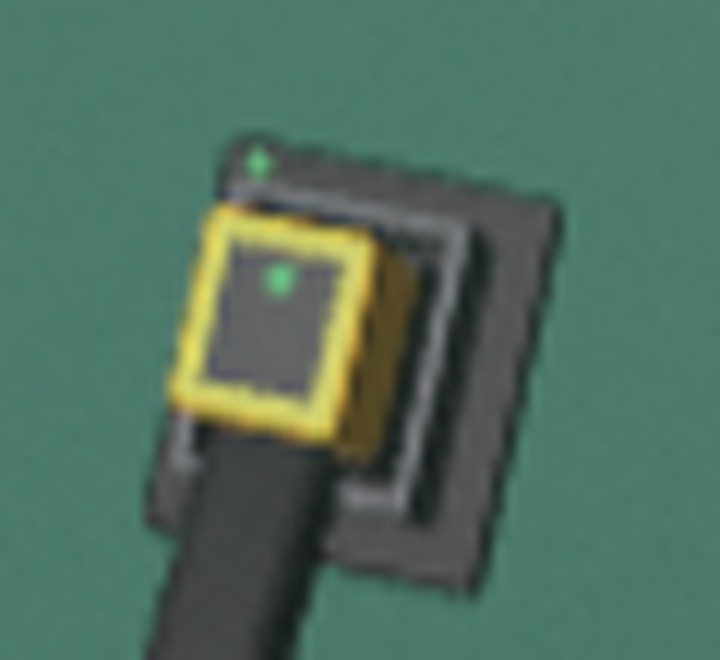

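```bash
python3 - <<'E'
from h import *
def c(l): return (np.array(l,float)+.5)/12-.5+[125,145]
for l,z in [([(207,205),(378,237),(338,442),(170,405)],.108),([(225,140),(562,200),(475,597),(148,528)],.010),([(237,180),(468,225),(405,510),(180,465)],.05)]:
    W=cast("top",c(l),z)*1000; W=np.r_[W]
    r=cv2.minAreaRect(W.astype(np.float32)); print(W.round(1).tolist(),W.mean(0),r)
# scene check
b=cv2.imread("pics/scene0.png"); cv2.imwrite("pics/crop4.png",cv2.resize(b[120:240,260:380],None,fx=5,fy=5,interpolation=cv2.INTER_CUBIC))
E
```

```text
[[523.7, 321.0], [516.5, 280.0], [467.2, 288.2], [475.5, 328.4]] [495.73313915 304.39050588] ((495.4361267089844, 304.5898132324219), (41.59852981567383, 50.400909423828125), 80.57681274414062)
[[553.4, 338.6], [539.0, 252.0], [436.7, 271.6], [453.4, 355.3]] [495.62168222 304.35481869] ((496.1376953125, 304.8883361816406), (87.76402282714844, 104.19410705566406), 79.12503051757812)
[[537.7, 326.6], [527.1, 268.8], [455.6, 282.6], [466.2, 338.6]] [496.65024268 304.1440437 ] ((496.59405517578125, 304.23681640625), (58.69546890258789, 72.81033325195312), 79.63011932373047)
```

View pics/crop4.png

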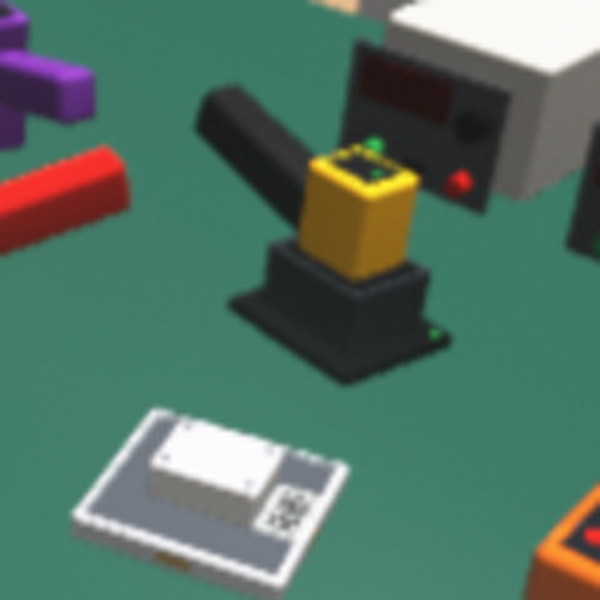

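The scene view agrees: the yellow head is upright in its cradle, with the handle pointing towards the robot. The scanner is at about (496,304) mm, yaw −10.3°. The tile is at (558,106), yaw 18.8°. The jig has yaw 14.7° and home is at about (521,−279).

Now I'll move towards a point above the scanner.

carry_out --commands '[[[2.2,-2.7,0,0],[2.2,-2.7,0,0],[2.2,-2.7,0,0],[2.2,-2.7,0,0],[2.2,-2.7,0,0],[2.2,-2.7,0,0],[2.2,-2.7,0,0],[2.2,-2.7,0,0],[2.2,-2.7,0,0],[2.2,-2.7,0,0],[2.2,-2.7,0,0],[2.2,-2.7,0,0],[2.2,-2.7,0,0],[2.2,-2.7,0,0],[2.2,-2.7,0,0],[2.2,-2.7,0,0],[2.2,-2.7,0,0],[2.2,-2.7,0,0],[2.2,-2.7,0,0],[2.2,-2.7,0,0]]]' --claw 9.3

```text
t: 1.82
tool_pos: [0.4296, 0.1145, 0.2325]
orientation: [3.081, 0.612, 0.0]
force: [0.6, -0.5, 1.1]
opening: 0.0931
```

carry_out --commands '[[[2.2,-2.7,0,0],[2.2,-2.7,0,0],[2.2,-2.7,0,0],[2.2,-2.7,0,0],[0,0,0,-7],[0,0,0,-7],[0,0,0,-7],[0,0,0,-7],[0,0,0,-7],[0,0,0,-7],[0,0,0,-7],[0,0,0,-7],[0,0,0,-7],[0,0,0,-7],[0,0,0,-7],[0,0,0,-7],[0,0,0,-7],[0,0,0,-7],[0,0,0,-7],[0,0,0,-7]]]'

```text
t: 3.48
tool_pos: [0.4695, 0.2459, 0.2323]
orientation: [-1.207, -2.9, 0.001]
force: [0.1, 0.3, 0.3]
opening: 0.0926
```

carry_out --commands '[[[0,0,0,-7],[0,0,0,-7],[0,0,0,-7],[0,0,0,-7],[0,0,0,-7],[0,0,0,0],[0,0,0,0]]]'

```text
t: 4.07
tool_pos: [0.4695, 0.2459, 0.2324]
orientation: [-0.295, -3.127, 0.0]
force: [-0.2, -0.2, 0.1]
opening: 0.0929
```

```bash
cat >> h.py <<'E'
from scipy.spatial.transform import Rotation as Ro
def st():
    s=robot.read_state(); R=Ro.from_rotvec(s["orientation"]).as_matrix()
    print("t",round(s["t"],2),"pos",(s["tool_pos"]*1000).round(1),"yaw",np.degrees(np.arctan2(R[1,0],R[0,0])).round(2),"F",s["force"].round(1),"T",s["wrist_torque"].round(2),"op",round(s["opening"]*1000,1),"q",np.degrees(s["q"]).round(0),"z",R[:,2].round(3))
    return s,R
def to(x,y,z,yaw=None):
    "tool-axis shift in cm to reach target mm, and roll"
    s,R=st(); d=R.T@(np.array([x,y,z])-s["tool_pos"]*1000)/10
    y0=np.degrees(np.arctan2(R[1,0],R[0,0])); print("shift cm",d.round(2),"roll",None if yaw is None else round(((y0-yaw+180)%360)-180,2))
E
python3 - <<'E'
from h import *
to(488,305.8,79,169.7)
im,p=grab("wrist","pics/w1.png"); print(-p["R"].T@p["t"])
E
```

```text
t 4.07 pos [469.5 245.9 232.4] yaw 169.22 F [-0.2 -0.2  0.1] T [ 0.07 -0.14  0.01] op 92.9 q [ 22.  -3.  96.   0.  87. -57.] z [-0. -0. -1.]
shift cm [-0.7   6.23 15.34] roll -0.48
[0.39234285 0.26007579 0.3842915 ]
```

carry_out --commands '[[[-0.3,3.1,0,-0.5],[-0.4,3.1,0,0],[0,0,1.5,0],[0,0,0,0]]]'

```text
t: 4.45
tool_pos: [0.4866, 0.3063, 0.2148]
orientation: [-0.278, -3.126, 0.003]
force: [0.1, -0.2, 0.5]
opening: 0.0927
```

```bash
python3 - <<'E'
from h import *
to(488,305.8,79,169.7)
im,p=grab("wrist","pics/w2.png")
c,s=np.cos(np.radians(-10.3)),np.sin(np.radians(-10.3))
X=[[495.9+c*x-s*y,304.4+s*x+c*y,108] for x,y in [(25,21),(25,-21),(-25,-21),(-25,21)]]
u=proj("wrist",np.array(X)/1000,p).astype(int); print(u.tolist())
cv2.polylines(im,[u],True,(0,0,255),1); cv2.imwrite("pics/w2a.png",im)
E
```

```text
t 4.45 pos [486.6 306.3 214.8] yaw 169.84 F [ 0.1 -0.2  0.5] T [ 0.05 -0.17 -0.02] op 92.7 q [ 27.   4.  90.   0.  85. -53.] z [-0.003 -0.002 -1.   ]
shift cm [-0.19  0.   13.58] roll 0.14
[[271, 229], [229, 229], [228, 181], [272, 181]]
```

View pics/w2a.png

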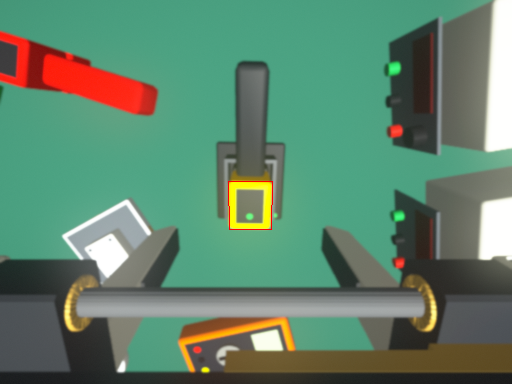

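The projected back end (red) sits exactly on the yellow head at (250,205), so the position and yaw are right. Descend and grip.

carry_out --commands '[[[-0.1,0,3,0],[0,0,3,0],[0,0,3,0],[0,0,2,0],[0,0,1.5,0],[0,0,1,0],[0,0,0,0]]]'

```text
t: 5.08
tool_pos: [0.4873, 0.3042, 0.0806]
orientation: [-0.278, -3.126, 0.003]
force: [0.1, -0.2, 1.2]
opening: 0.0929
```

carry_out --commands '[[[0,0,0,0],[0,0,0,0],[0,0,0,0],[0,0,0,0],[0,0,0,0],[0,0,0,0],[0,0,0,0],[0,0,0,0]]]' --claw 3.0 --grip_force 40

```text
t: 5.75
tool_pos: [0.4887, 0.3056, 0.0827]
orientation: [0.275, 3.129, 0.0]
force: [-0.6, 0.5, -0.8]
opening: 0.0444
```

```bash
python3 - <<'E'
from h import *
st()
E
```

```text
t 5.75 pos [488.7 305.6  82.7] yaw 169.95 F [-0.6  0.5 -0.8] T [ 0.05 -0.13 -0.04] op 44.4 q [ 27.  11.  98.  -0.  71. -53.] z [ 0.  0. -1.]
```

carry_out --commands '[[[0,0,0,0],[0,0,0,0],[0,0,0,0]]]'

```text
t: 6.0
tool_pos: [0.4887, 0.3056, 0.0827]
orientation: [0.275, 3.13, -0.0]
force: [-0.4, -0.7, 0.5]
opening: 0.042
```

```bash
python3 - <<'E'
from h import *
st()
E
```

```text
t 6.0 pos [488.7 305.6  82.7] yaw 169.95 F [-0.4 -0.7  0.5] T [ 0.01 -0.1   0.  ] op 42.0 q [ 27.  11.  98.  -0.  71. -53.] z [ 0. -0. -1.]
```

carry_out --commands '[[[0,0,-1,0],[0,0,-2,0],[0,0,-2,0],[0,0,-2,0],[0,0,-2,0],[0,0,-2,0],[0,0,0,0],[0,0,0,0]]]'

```text
t: 6.67
tool_pos: [0.4894, 0.306, 0.194]
orientation: [0.275, 3.127, 0.002]
force: [-0.6, 0.7, -2.1]
opening: 0.0421
```

carry_out --commands '[[[-1.3,-1.6,0,0],[-1.8,-2.3,0,0],[-1.8,-2.3,0,0],[-1.8,-2.3,0,0],[-1.8,-2.3,0,0],[-1.8,-2.3,0,0],[-1.7,-2,0,0],[-1,-1.4,0,0],[0,0,0,0],[0,0,0,0],[0,0,0,0]]]'

```text
t: 7.58
tool_pos: [0.5868, 0.1208, 0.191]
orientation: [-0.275, -3.127, 0.0]
force: [0.3, 0.0, -1.2]
opening: 0.0419
```

```bash
python3 - <<'E'
from h import *
to(589.4,120.3,193,169.95)
im,p=grab("scene","pics/s2.png"); im,p=grab("top","pics/t2.png")
E
```

```text
t 7.58 pos [586.8 120.8 191. ] yaw 169.94 F [ 0.3  0.  -1.2] T [ 0.07 -0.17  0.  ] op 41.9 q [  7.   9.  88.   0.  83. -73.] z [-0.003  0.    -1.   ]
shift cm [-0.26 -0.   -0.2 ] roll -0.01
```

View pics/s2.png

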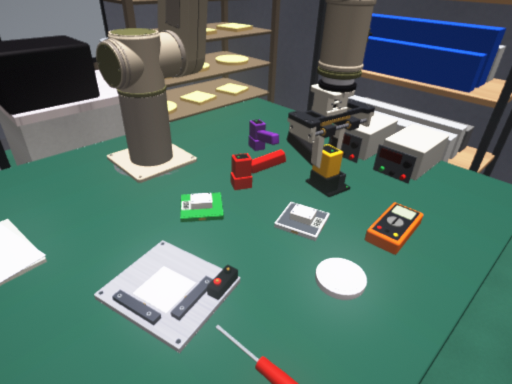

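The scene picture shows the gripper still at the cradle (328,165), which disagrees with the reported pose. I'll look again.

```bash
python3 - <<'E'
from h import *
im,p=grab("scene","pics/s3.png"); st()
a=cv2.imread("pics/t2.png"); cv2.imwrite("pics/st3.png",np.vstack([im[100:300],a[80:300]]))
E
```

```text
t 7.73 pos [587.2 121.5 192.1] yaw 170.03 F [ 0.4  0.2 -1.2] T [ 0.06 -0.19  0.02] op 41.9 q [  7.   9.  88.   0.  83. -73.] z [-0.001  0.    -1.   ]
```

View pics/st3.png

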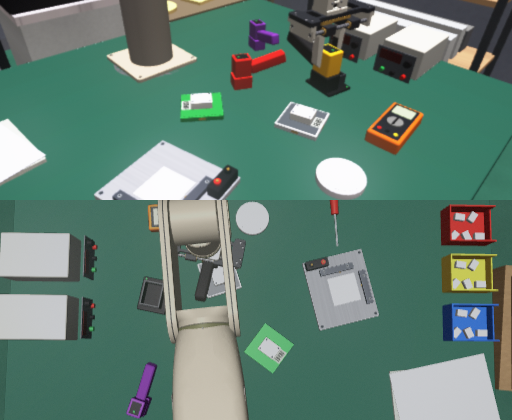

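The top view is current: the cradle is empty at (152,295 in the stack) and the gripper is over the tile. The scene feed returned the same old picture twice, so it's stale and I won't use it. I'll make a small correction, check the scanner with the wrist camera, and hold.

carry_out --commands '[[[-0.2,-0.1,0,0],[0,0,0,0],[0,0,0,0],[0,0,0,0],[0,0,0,0]]]'

```text
t: 8.15
tool_pos: [0.5896, 0.1192, 0.1927]
orientation: [0.275, 3.129, 0.0]
force: [-0.7, 0.8, -2.3]
opening: 0.0421
```

```bash
python3 - <<'E'
from h import *
to(589.4,120.3,193,169.95)
im,p=grab("wrist","pics/w4.png")
c,s=np.cos(np.radians(18.8)),np.sin(np.radians(18.8))
X=[[558.3+c*x-s*y,106+s*x+c*y,14.5] for x,y in [(28.5,20),(28.5,-20),(52.5,-20),(52.5,20)]]
u=proj("wrist",np.array(X)/1000,p).astype(int); print(u.tolist())
cv2.polylines(im,[u],True,(0,0,255),1)
c,s=np.cos(np.radians(-10.2)),np.sin(np.radians(-10.2)); T=robot.read_state()["tool_pos"]*1000
X=[[T[0]+7.2+c*x-s*y,T[1]-1.2+s*x+c*y,T[2]+25.3] for x,y in [(25,21),(25,-21),(-25,-21),(-25,21)]]
u=proj("wrist",np.array(X)/1000,p).astype(int); print(u.tolist())
cv2.polylines(im,[u],True,(0,255,0),1)
cv2.imwrite("pics/w4a.png",im)
E
```

```text
t 8.15 pos [589.6 119.2 192.7] yaw 169.96 F [-0.7  0.8 -2.3] T [ 0.07 -0.17  0.02] op 42.1 q [  7.   9.  88.  -0.  83. -73.] z [ 0.  0. -1.]
shift cm [ 0.04  0.11 -0.03] roll 0.01
[[261, 168], [232, 184], [242, 200], [270, 185]]
[[289, 323], [212, 322], [209, 239], [293, 239]]
```

View pics/w4a.png

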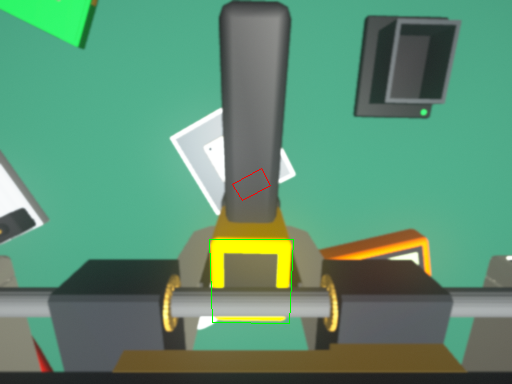

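The scanner's back end matches the green prediction (212–293, 239–322), so it is upright. The label is hidden behind the handle at (251,184), as expected. Hold still.

carry_out --commands '[[[0,0,0,0],[0,0,0,0],[0,0,0,0],[0,0,0,0],[0,0,0,0],[0,0,0,0],[0,0,0,0],[0,0,0,0],[0,0,0,0],[0,0,0,0],[0,0,0,0],[0,0,0,0],[0,0,0,0],[0,0,0,0],[0,0,0,0],[0,0,0,0]]]'

```text
t: 9.53
tool_pos: [0.5896, 0.1191, 0.1926]
orientation: [-0.275, -3.129, 0.0]
force: [-0.0, -0.2, -2.8]
opening: 0.0412
```

```bash
python3 - <<'E'
from h import *
to(488.7,305.6,193,169.95)
E
```

```text
t 9.53 pos [589.6 119.1 192.6] yaw 169.95 F [-0.  -0.2 -2.8] T [ 0.05 -0.16 -0.02] op 41.2 q [  7.   9.  88.  -0.  83. -73.] z [-0. -0. -1.]
shift cm [13.19 16.61 -0.04] roll -0.0
```

carry_out --commands '[[[1.2,1.5,0,0],[1.8,2.3,0,0],[1.8,2.3,0,0],[1.8,2.3,0,0],[1.8,2.3,0,0],[1.8,2.3,0,0],[1.8,2.2,0,0],[1.2,1.4,0,0],[0,0,0,0],[0,0,0,0],[0,0,0,0],[0,0,0,0]]]'

```text
t: 10.53
tool_pos: [0.4892, 0.3047, 0.1926]
orientation: [0.277, 3.129, -0.0]
force: [-0.4, -0.7, -1.8]
opening: 0.0416
```

```bash
python3 - <<'E'
from h import *
to(488.7,305.6,82.7,169.95)
im,p=grab("wrist","pics/w5.png")
E
```

```text
t 10.53 pos [489.2 304.7 192.6] yaw 169.89 F [-0.4 -0.7 -1.8] T [ 0.05 -0.22 -0.01] op 41.6 q [ 27.   5.  92.  -0.  83. -53.] z [ 0. -0. -1.]
shift cm [ 0.07  0.09 10.99] roll -0.06
```

View pics/w5.png

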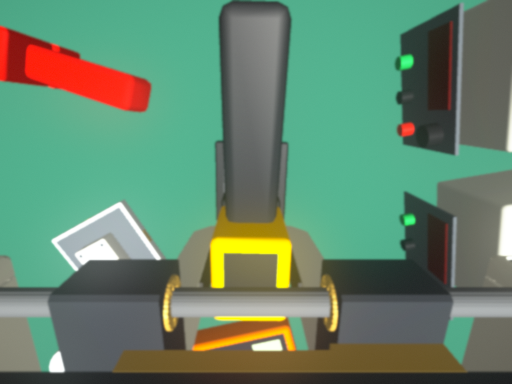

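The scanner is aligned over the cradle, with the cup walls visible symmetrically at x = 219 and 285. Lower it.

carry_out --commands '[[[0.1,0.1,2,0],[0,0,2,0],[0,0,2,0],[0,0,1,0],[0,0,1,0],[0,0,1,0],[0,0,0.8,0],[0,0,0.6,0],[0,0,0.3,0],[0,0,0,0],[0,0,0,0]]]'

```text
t: 11.5
tool_pos: [0.4881, 0.3069, 0.086]
orientation: [0.275, 3.129, 0.0]
force: [-0.9, 0.3, -1.8]
opening: 0.0418
```

```bash
python3 - <<'E'
from h import *
to(488.7,305.6,82.7,169.95)
E
```

```text
t 11.5 pos [488.1 306.9  86. ] yaw 169.95 F [-0.9  0.3 -1.8] T [ 0.02 -0.19  0.  ] op 41.8 q [ 27.  11.  98.   0.  72. -53.] z [ 0.  0. -1.]
shift cm [-0.09 -0.12  0.33] roll 0.0
```

carry_out --commands '[[[0,-0.1,0.2,0],[0,0,0.1,0],[0,0,0,0],[0,0,0,0]]]'

```text
t: 11.83
tool_pos: [0.4877, 0.3058, 0.0828]
orientation: [0.275, 3.129, 0.0]
force: [-0.6, -0.6, -2.2]
opening: 0.0419
```

```bash
python3 - <<'E'
from h import *
to(488.7,305.6,82.7,169.95)
E
```

```text
t 11.83 pos [487.7 305.8  82.8] yaw 169.95 F [-0.6 -0.6 -2.2] T [ 0.05 -0.11 -0.02] op 41.9 q [ 27.  11.  98.   0.  71. -53.] z [ 0.  0. -1.]
shift cm [-0.1  -0.    0.01] roll -0.0
```

carry_out --commands '[[[0,0,0.1,0],[0,0,0.1,0],[0,0,0,0]]]'

```text
t: 12.08
tool_pos: [0.488, 0.3059, 0.0827]
orientation: [0.275, 3.129, 0.0]
force: [-7.1, -4.4, 13.1]
opening: 0.0419
```

carry_out --commands '[[[0,0,0,0],[0,0,0,0],[0,0,0,0],[0,0,0,0],[0,0,0,0],[0,0,0,0],[0,0,0,0]]]' --claw 9.3

```text
t: 12.67
tool_pos: [0.4876, 0.3057, 0.0805]
orientation: [-0.275, -3.129, 0.0]
force: [1.4, 0.4, 0.5]
opening: 0.0837
```

carry_out --commands '[[[0,0,-1.5,0],[0,0,-3,0],[0,0,-3,0],[0,0,-3,0],[0,0,-2,0],[0,0,0,0],[0,0,0,0]]]'

```text
t: 13.25
tool_pos: [0.4886, 0.3062, 0.2073]
orientation: [0.275, 3.127, 0.003]
force: [-0.0, 0.1, -0.6]
opening: 0.093
```

```bash
python3 - <<'E'
from h import *
to(558.3,106,180,108.8)
im,p=grab("wrist","pics/w6.png")
c,s=np.cos(np.radians(-10.3)),np.sin(np.radians(-10.3))
X=[[495.9+c*x-s*y,304.4+s*x+c*y,108] for x,y in [(25,21),(25,-21),(-25,-21),(-25,21)]]
u=proj("wrist",np.array(X)/1000,p).astype(int)
cv2.polylines(im,[u],True,(0,0,255),1); cv2.imwrite("pics/w6a.png",im)
E
```

```text
t 13.25 pos [488.6 306.2 207.3] yaw 169.95 F [-0.   0.1 -0.6] T [ 0.02 -0.13  0.01] op 93.0 q [ 27.   4.  91.  -0.  84. -53.] z [ 0.003  0.002 -1.   ]
shift cm [-10.35 -18.5    2.72] roll 61.15
```

View pics/w6a.png

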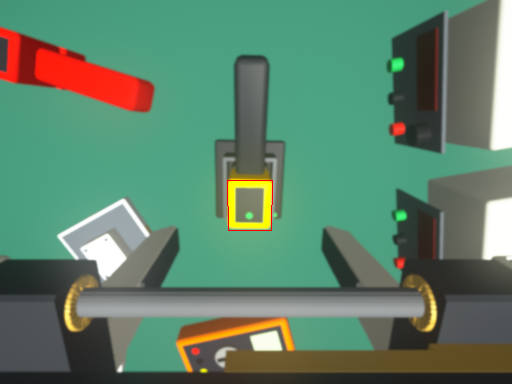

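The scanner is back and its end face matches the original outline at (250,205). Now to the tile.

carry_out --commands '[[[-1.7,-3.1,0,0],[-1.7,-3.1,0,0],[-1.7,-3.1,0,0],[-1.7,-3.1,0,0],[-1.7,-3.1,0,0],[-1.8,-3,0,0],[0,0,0,6.8],[0,0,0,6.8],[0,0,0,6.8],[0,0,0,6.8],[0,0,0,6.8],[0,0,0,6.8],[0,0,0,6.8],[0,0,0,6.8],[0,0,0,6.8],[0,0,1,0],[0,0,0,0],[0,0,0,0]]]'

```text
t: 14.8
tool_pos: [0.5554, 0.1055, 0.1931]
orientation: [-1.823, -2.555, 0.004]
force: [-0.1, 0.4, 0.3]
opening: 0.0927
```

```bash
python3 - <<'E'
from h import *
to(558.3,106,40,108.8)
im,p=grab("wrist","pics/w7.png"); np.save("p7.npy",p,allow_pickle=True)
c,s=np.cos(np.radians(18.8)),np.sin(np.radians(18.8))
for h,l in [(14,[(55,55),(55,-55),(-55,-55),(-55,55)]),(36,[(28,22),(28,-22),(-28,-22),(-28,22)])]:
    X=[[558.3+c*x-s*y,106+s*x+c*y,h] for x,y in l]
    u=proj("wrist",np.array(X)/1000,p).astype(int); print(u.tolist())
    cv2.polylines(im,[u],True,(0,0,255),1)
cv2.imwrite("pics/w7a.png",im)
E
```

```text
t 14.8 pos [555.4 105.5 193.1] yaw 108.98 F [-0.1  0.4  0.3] T [-0.05 -0.12 -0.07] op 92.7 q [  6.   4.  94.  -0.  83. -13.] z [-0.004 -0.    -1.   ]
shift cm [-0.06  0.35 15.31] roll 0.18
[[300, 133], [295, 221], [209, 221], [205, 133]]
[[278, 164], [276, 202], [228, 202], [228, 164]]
```

View pics/w7a.png

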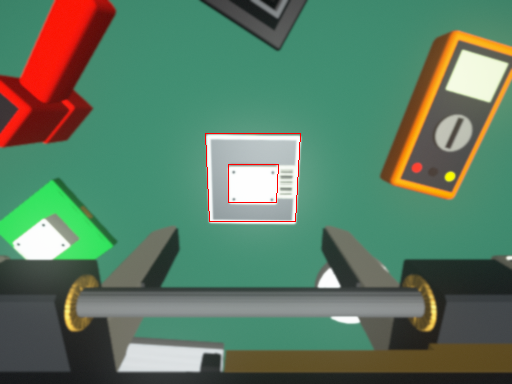

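The projected outlines match the tile (205–300, 133–221) and its box, with the label on the right. Descend.

carry_out --commands '[[[-0.1,0.3,3,0.2],[0,0,3,0],[0,0,3,0],[0,0,3,0],[0,0,2,0],[0,0,1,0],[0,0,0,0],[0,0,0,0]]]'

```text
t: 15.52
tool_pos: [0.5601, 0.1056, 0.046]
orientation: [-1.833, -2.551, 0.0]
force: [0.7, 0.3, 0.7]
opening: 0.093
```

```bash
python3 - <<'E'
from h import *
to(558.3,106,31,108.8)
E
```

```text
t 15.52 pos [560.1 105.6  46. ] yaw 108.6 F [0.7 0.3 0.7] T [-0.03 -0.07  0.03] op 93.0 q [  6.  13. 100.   0.  67. -13.] z [-0. -0. -1.]
shift cm [ 0.09 -0.16  1.5 ] roll -0.2
```

carry_out --commands '[[[0,-0.1,0.7,-0.2],[0,0,0.5,0],[0,0,0.2,0],[0,0,0,0],[0,0,0,0]]]'

```text
t: 15.93
tool_pos: [0.5591, 0.1053, 0.0319]
orientation: [1.83, 2.554, 0.0]
force: [0.3, -0.8, 0.7]
opening: 0.0931
```

```bash
python3 - <<'E'
from h import *
to(558.3,106,31,108.8)
E
```

```text
t 15.93 pos [559.1 105.3  31.9] yaw 108.75 F [ 0.3 -0.8  0.7] T [-0.02 -0.09 -0.01] op 93.1 q [  6.  14. 101.   0.  66. -13.] z [ 0.  0. -1.]
shift cm [ 0.09 -0.06  0.09] roll -0.05
```

Good: no contact and the height is right. Grip the box.

carry_out --commands '[[[0,0,0,0],[0,0,0,0],[0,0,0,0],[0,0,0,0],[0,0,0,0],[0,0,0,0],[0,0,0,0],[0,0,0,0],[0,0,0,0]]]' --claw 4.5 --grip_force 50

```text
t: 16.68
tool_pos: [0.5588, 0.1052, 0.0316]
orientation: [-1.83, -2.553, 0.001]
force: [-1.6, -0.6, 1.2]
opening: 0.0555
```

```bash
python3 - <<'E'
from h import *
st()
E
```

```text
t 16.68 pos [558.8 105.2  31.6] yaw 108.75 F [-1.6 -0.6  1.2] T [-0.16  0.34 -0.01] op 55.5 q [  5.  14. 101.  -0.  66. -13.] z [-0. -0. -1.]
```

carry_out --commands '[[[0,0,-1.5,0],[0,0,-2.5,0],[0,0,-2.5,0],[0,0,-1.5,0],[-1.8,-0.9,0,0],[-3.1,-1.5,0,0],[-3.1,-1.6,0,0],[-3.1,-1.5,0,0],[-3.1,-1.6,0,0],[-3.1,-1.5,0,0],[-3.1,-1.6,0,0],[-3.1,-1.6,0,0],[-3.1,-1.6,0,0],[-3.1,-1.6,0,0],[-2.6,-1.3,0,0],[-1.5,-0.7,0,0],[0,0,0,2],[0,0,0,2],[0,0,0,0],[0,0,0,0]]]'

```text
t: 18.35
tool_pos: [0.5063, -0.2692, 0.111]
orientation: [-1.916, -2.488, -0.0]
force: [1.3, -0.0, -2.7]
opening: 0.0559
```

```bash
python3 - <<'E'
from h import *
to(506.3,-270,60,104.7)
im,p=grab("wrist","pics/w8.png")
im2,p2=grab("top","pics/t8.png")
c,s=np.cos(np.radians(14.7)),np.sin(np.radians(14.7)); o=np.array([508.8,-271.1])
S,R=st(); T=S["tool_pos"]*1000
for h,l,col in [(27,[(65,-60),(65,45)],(0,0,255)),(27,[(-40,-65),(60,-65)],(0,0,255)),(15,[(-95,-95),(120,-95),(120,95),(-95,95)],(255,0,0)) ]:
    X=[[o[0]+c*x-s*y,o[1]+s*x+c*y,h] for x,y in l]
    cv2.polylines(im,[proj("wrist",np.array(X)/1000,p).astype(int)],len(l)>2,col,1)
    cv2.polylines(im2,[proj("top",np.array(X)/1000,p2).astype(int)],len(l)>2,col,1)
cv2.imwrite("pics/w8a.png",im);cv2.imwrite("pics/t8a.png",cv2.resize(im2[100:240,260:430],None,fx=4,fy=4))
E
```

```text
t 18.35 pos [ 506.3 -269.2  111. ] yaw 104.8 F [ 1.3 -0.  -2.7] T [-0.03 -0.09 -0.03] op 55.9 q [-33.   9.  97.   0.  74. -48.] z [-0.001  0.001 -1.   ]
shift cm [-0.08 -0.02  5.1 ] roll 0.1
t 18.45 pos [ 506.6 -269.   111.3] yaw 104.84 F [ 0.  -0.1 -2.8] T [ 0.   -0.09  0.01] op 55.6 q [-33.   9.  97.   0.  74. -48.] z [-0.  0. -1.]
```

View pics/w8a.png

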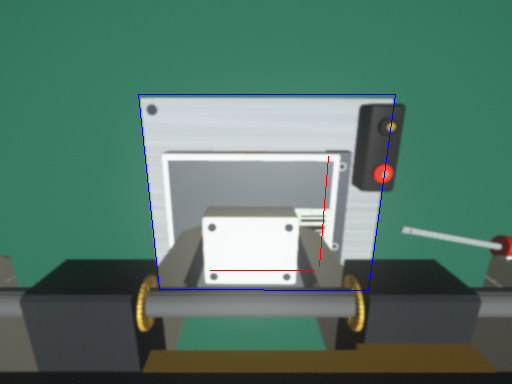

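View pics/t8a.png

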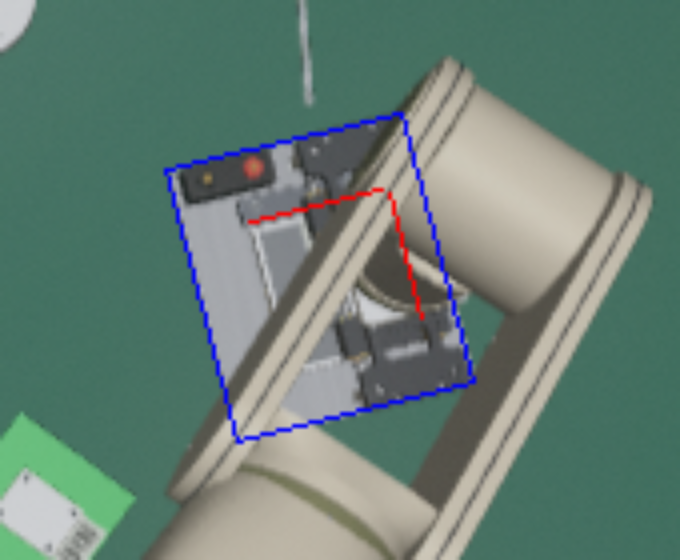

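The jig overlay matches in both views. The tile is held level and square, and sits short of both fences (drawn in red). Lower it onto the plate.

carry_out --commands '[[[-0.1,0,1.5,0.1],[0,0,1.5,0],[0,0,1.2,0],[0,0,0.8,0],[0,0,0.6,0],[0,0,0.4,0],[0,0,0.2,0],[0,0,0,0],[0,0,0,0]]]'

```text
t: 19.2
tool_pos: [0.5073, -0.2706, 0.0502]
orientation: [1.92, 2.486, 0.0]
force: [-0.1, 0.9, -2.3]
opening: 0.0553
```

```bash
python3 - <<'E'
from h import *
to(506.3,-270,46.6,104.7)
E
```

```text
t 19.2 pos [ 507.3 -270.6   50.2] yaw 104.65 F [-0.1  0.9 -2.3] T [-0.01 -0.07 -0.01] op 55.3 q [-33.  13.  99.   0.  68. -48.] z [ 0.001 -0.    -1.   ]
shift cm [ 0.08 -0.08  0.36] roll -0.05
```

carry_out --commands '[[[0,0,0.2,0],[0,0,0.1,0],[0,0,0.1,0],[0,0,0,0],[0,0,0,0]]]'

```text
t: 19.62
tool_pos: [0.5073, -0.2706, 0.0467]
orientation: [1.919, 2.486, -0.0]
force: [-2.4, 1.5, 6.3]
opening: 0.0559
```

```bash
python3 - <<'E'
from h import *
to(506.3,-270,46.6,104.7)
E
```

```text
t 19.62 pos [ 507.3 -270.6   46.7] yaw 104.65 F [-2.4  1.5  6.3] T [ 0.22  0.77 -0.03] op 55.9 q [-33.  13.  99.  -0.  68. -48.] z [ 0.001 -0.001 -1.   ]
shift cm [ 0.09 -0.08  0.01] roll -0.05
```

Touchdown, with about 9 N on the plate. Slide towards both fences: tool +y is jig +x and tool −x is jig −y.

carry_out --commands '[[[-0.3,0.3,0,0],[-0.3,0.3,0,0],[-0.2,0.2,0,0],[-0.1,0.1,0,0],[0,0,0,0],[0,0,0,0]]]'

```text
t: 20.12
tool_pos: [0.5177, -0.2769, 0.0466]
orientation: [-1.92, -2.486, 0.001]
force: [-6.2, 3.4, 9.0]
opening: 0.0555
```

```bash
cat >> h.py <<'E'
def push():
    s,R=st(); f=R.T@s["force"]; d=R.T@(np.array([521.,-278.5,46.6])-s["tool_pos"]*1000); print("F tool",f.round(1),"to home mm",d.round(1))
E
python3 - <<'E'
from h import *
push()
E
```

```text
t 20.12 pos [ 517.7 -276.9   46.6] yaw 104.65 F [-6.2  3.4  9. ] T [0.47 1.16 0.  ] op 55.5 q [-33.  15.  97.  -0.  68. -48.] z [-0.001  0.    -1.   ]
F tool [ 4.9 -5.1 -9. ] to home mm [-2.4  2.8  0. ]
```

carry_out --commands '[[[-0.1,0.1,0,0],[-0.1,0.1,0,0],[-0.1,0.1,0,0],[0,0,0,0],[0,0,0,0],[0,0,0,0]]]'

```text
t: 20.62
tool_pos: [0.5201, -0.2783, 0.0466]
orientation: [-1.917, -2.484, 0.001]
force: [-14.6, 6.9, 15.5]
opening: 0.0557
```

```bash
python3 - <<'E'
from h import *
push()
E
```

```text
t 20.62 pos [ 520.1 -278.3   46.6] yaw 104.68 F [-14.6   6.9  15.5] T [1.21 1.86 0.42] op 55.7 q [-33.  15.  96.  -0.  68. -48.] z [-0.003  0.001 -1.   ]
F tool [ 10.4 -12.5 -15.5] to home mm [-0.4  0.8  0. ]
```

carry_out --commands '[[[-0.1,0.1,0,0],[0,0,-0.05,0],[0,0,0,0],[0,0,0,0],[0,0,0,0],[0,0,0,0]]]'

```text
t: 21.12
tool_pos: [0.5202, -0.2785, 0.0466]
orientation: [-1.916, -2.482, 0.002]
force: [-18.0, 8.0, 17.8]
opening: 0.0554
```

```bash
python3 - <<'E'
from h import *
push()
im,p=grab("wrist","pics/w9.png")
grab("top","pics/t9.png")
cv2.imwrite("pics/w9a.png",cv2.resize(im[100:300,130:380],None,fx=3,fy=3,interpolation=cv2.INTER_CUBIC))
E
```

```text
t 21.12 pos [ 520.2 -278.5   46.6] yaw 104.66 F [-18.    8.   17.8] T [1.46 2.55 0.1 ] op 55.4 q [-33.  16.  96.  -0.  68. -48.] z [-0.006  0.003 -1.   ]
F tool [ 12.4 -15.5 -17.7] to home mm [-0.2  0.8  0. ]
```

View pics/w9a.png

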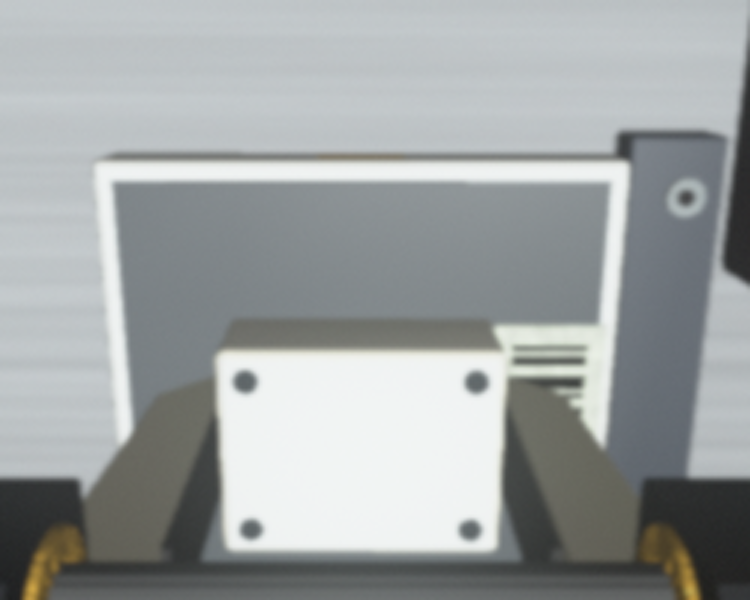

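View pics/t9.png

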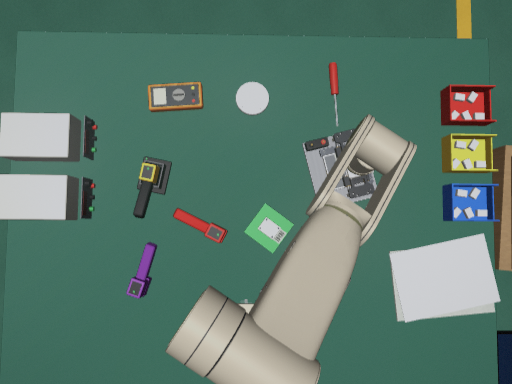

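The tile is flush and parallel with fence_far (crop x≈610–630), and pushing further no longer moves it in either direction. I'll ease the downward load and add a little more side push to be sure of fence_side.

carry_out --commands '[[[0,0,-0.1,0],[-0.1,0,-0.1,0],[-0.1,0,0,0],[0,0,0,0],[0,0,0,0],[0,0,0,0]]]'

```text
t: 21.72
tool_pos: [0.5205, -0.28, 0.0468]
orientation: [-1.916, -2.481, 0.001]
force: [-10.5, 5.8, 3.3]
opening: 0.0556
```

```bash
python3 - <<'E'
from h import *
push()
E
```

```text
t 21.72 pos [ 520.5 -280.    46.8] yaw 104.66 F [-10.5   5.8   3.3] T [0.92 1.66 0.07] op 55.6 q [-33.  16.  96.  -0.  69. -48.] z [-0.006  0.003 -1.   ]
F tool [ 8.3 -8.7 -3.2] to home mm [1.3 0.8 0.2]
```

Easing the load let it slide 1.5 mm further, so friction had been holding it. Keep pushing with the light downward load.

carry_out --commands '[[[-0.1,0.1,0,0],[-0.1,0.1,0,0],[0,0,0,0],[0,0,0,0],[0,0,0,0],[0,0,0,0]]]'

```text
t: 22.22
tool_pos: [0.5207, -0.2802, 0.0467]
orientation: [-1.913, -2.476, 0.003]
force: [-24.4, 13.0, 16.3]
opening: 0.0555
```

```bash
python3 - <<'E'
from h import *
push()
E
```

```text
t 22.22 pos [ 520.7 -280.2   46.7] yaw 104.64 F [-24.4  13.   16.3] T [ 2.08  3.6  -0.18] op 55.5 q [-33.  16.  96.  -0.  69. -48.] z [-0.011  0.006 -1.   ]
F tool [ 18.9 -20.4 -16. ] to home mm [1.6 0.7 0.1]
```

Now it's stiff in both directions: 2 mm more command gave about 11 N more force and only 0.2 mm of motion. Ease the downward load slightly, settle and check.

carry_out --commands '[[[0,0,-0.1,0],[0,0,0,0],[0,0,0,0],[0,0,0,0],[0,0,0,0],[0,0,0,0],[0,0,0,0],[0,0,0,0]]]'

```text
t: 22.88
tool_pos: [0.5207, -0.2802, 0.0468]
orientation: [-1.913, -2.477, 0.003]
force: [-20.0, 10.3, 7.8]
opening: 0.0556
```

```bash
python3 - <<'E'
from h import *
push()
im,p=grab("wrist","pics/w10.png")
a,_=grab("top","pics/t10.png")
push()
x=cv2.resize(im[100:300,130:380],None,fx=2.4,fy=2.4,interpolation=cv2.INTER_CUBIC)
cv2.imwrite("pics/w10a.png",x)
cv2.imwrite("pics/t10a.png",cv2.resize(a[110:220,120:400],None,fx=2.8,fy=2.8,interpolation=cv2.INTER_CUBIC))
E
```

```text
t 22.88 pos [ 520.7 -280.2   46.8] yaw 104.64 F [-20.   10.3   7.8] T [ 1.66  3.18 -0.17] op 55.6 q [-33.  16.  96.  -0.  69. -48.] z [-0.011  0.006 -1.   ]
F tool [ 15.  -16.8  -7.5] to home mm [1.6 0.7 0.3]
t 22.98 pos [ 520.7 -280.2   46.9] yaw 104.63 F [-20.    9.7   8.4] T [ 1.62  3.18 -0.26] op 55.7 q [-33.  16.  96.  -0.  69. -48.] z [-0.011  0.006 -1.   ]
F tool [ 14.6 -17.   -8.2] to home mm [1.6 0.7 0.3]
```

View pics/w10a.png

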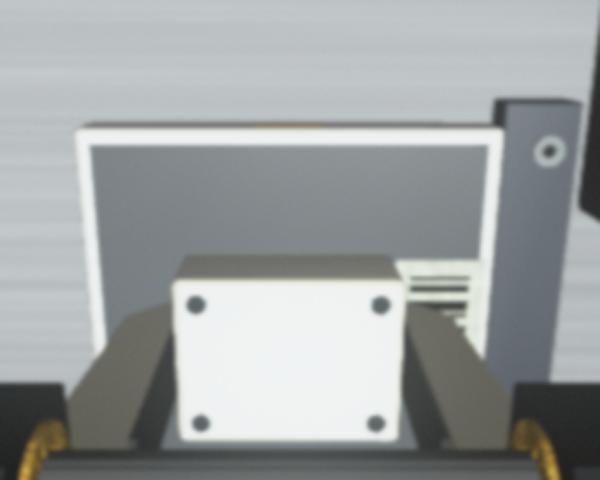

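View pics/t10a.png

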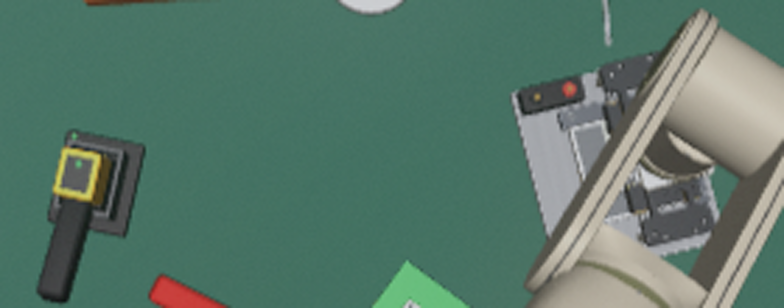

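```bash
python3 - <<'E'
from h import *
def f(im,l): return (np.array(l,float)+.5)/im-.5+[130,100]
c,s=np.cos(np.radians(14.7)),np.sin(np.radians(14.7)); o=np.array([508.8,-271.1])
def J(W): d=W*1000-o; return np.c_[d@[c,s],d@[-s,c]].round(1)
print("tile back corners",J(cast("wrist",f(2.4,[(77,130),(504,130),(77,240)]),.029)).tolist())
print("box corners top",J(cast("wrist",f(2.4,[(174,282),(404,282),(399,439),(182,439)]),.051)).tolist())
print("fence end",J(cast("wrist",f(2.4,[(494,100),(580,103)]),.027)).tolist())
E
```

```text
tile back corners [[-44.6, 42.1], [63.9, 42.1], [-47.2, 12.8]]
box corners top [[-17.7, 9.2], [36.6, 9.3], [37.3, -33.0], [-17.7, -33.3]]
fence end [[61.3, 49.4], [83.1, 48.6]]
```

The tile's measured edges are at jig x≈64 and y≈42, against nominal 65 and 45. That is at or slightly past nominal home in y and within the calibration and picture error, so the tile isn't short of either fence. Forces are steady at 15 N and 17 N. Hand in.

```bash
python3 - <<'E'
from h import *
push(); robot.close_job(); 
E
```

```text
t 22.98 pos [ 520.7 -280.2   46.9] yaw 104.63 F [-20.    9.7   8.4] T [ 1.62  3.18 -0.26] op 55.7 q [-33.  16.  96.  -0.  69. -48.] z [-0.011  0.006 -1.   ]
F tool [ 14.6 -17.   -8.2] to home mm [1.6 0.7 0.3]
the job is handed in; nothing more can be done
```

I scanned the label, returned the scanner to its cradle, and handed the job in at about 23 s with the tile still gripped and pressed into the jig corner. The system gives no verdict, so these are my own last checks.

- **Scan:** I held the yellow scanner about 105 mm above the label for more than 1 s. The scanner's handle hid the label during the hold, so its position under the nose comes from the earlier measurement.
- **Scanner return:** It stands nose down in the cradle, and its end face matched its original outline afterwards.
- **Tile push:** The last readings were about 17 N towards the far fence, 15 N towards the side fence and 8 N down. They were steady, and the tile stayed put under further push. The tool was tilted 0.012 rad.
- **Squareness:** The tile looked flush and parallel with the far fence, and the tool yaw was within about 0.1° of the jig's.
- **Bystanders:** The multimeter, round lamp and screwdriver looked unmoved in the last full top view.

**Checks that failed or disagreed:**
- The scene camera froze and kept returning an old picture, so I used only the top and wrist cameras.
- An early push seemed home, but friction was holding the tile 1.5 mm short on the side fence. I eased the downward load and pushed again.
- At the end the tool was about 1.6 mm past my nominal home in y. The wrist picture put the tile's edge about 3 mm past nominal in y and 1 mm short in x. I put this down to calibration and picture error.
- I couldn't see the side fence and contact pins directly. That they are pushed in is inferred from the forces and the lack of movement.

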